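Index the nose-piece turret

TASK

On the worktop stands a small bolted-down turret with four nose pieces of different widths on its turning disc. Push its protruding tab round with the fingertips, either way, until the widest nose piece stands in line with the arrow on the turret's base and clicks in there, then take the hand away. Only push: do not grip the tab, do not push on the nose pieces, and leave the bottle, the cup and the carton near it where they are.

Things in the scene. Friction and masses are not known exactly. Their poses are not given: they have to be found in the camera images.
- turret_base: grey base plate of the turret, 150 x 150 x 10 mm, bolted down (bolt heads to 16 mm high), with a click-stop housing 20 mm high at its +x, 68 to 88 mm from the axis. Origin: on the turret's axis, at worktop level; z up. Its yaw differs from run to run; the arrow lies along its -x
- arrow_tip (a point): tip of the raised arrowhead, 80 mm from the turret's axis and 14 mm above the worktop, on a tongue of the base 22 mm wide that reaches out to 128 mm from the axis along the base's -x; it points at the turret's axis
- disc_centre (a point): centre of the top face of the turning disc, on the axis, 30 mm above the worktop. The disc is 124 mm in diameter; on it stand only the four nose pieces (to 62 mm above the worktop), a low hub cap (36 mm) and the tab
- turret (a joint): disc angle, rad, anticlockwise from above; 0 or any whole turn = widest nose piece in line with the arrow. Turns both ways without end. Sprung click stop every quarter turn: drawn in from up to 0.13 rad away; a hump at 0.16 rad each side takes 2 to 3 N at the tab to push over, in or out, and its outer flank (to 0.35) pushes the disc out; elsewhere friction under 1 N holds it. Starts at least 1 rad off
- tab_push (a point): point on the tab 92 mm from the turret's axis, at mid-height and mid-thickness. The tab is a dark steel blade on the disc, 51 to 106 mm from the axis, 12 mm thick, from 29 to 55 mm above the worktop. Its direction from the axis is base yaw + turret joint + 2.356 rad: it ends an eighth of a turn clockwise (from above) of the arrow. It turns clear over the whole base
- tab_leaf_a: one of the two steel leaves, bolted flat together, that make up the tab: the leaf on its anticlockwise (+y) side seen from above. 55 mm long radially, 6 mm thick, 26 mm high. Origin: on the middle plane of the whole tab, at mid-length (78.5 mm from the turret's axis) and mid-height (42 mm above the worktop); x points outwards from the axis, z up
- tab_leaf_b: one of the two steel leaves, bolted flat together, that make up the tab: the leaf on its clockwise (-y) side seen from above. 55 mm long radially, 6 mm thick, 26 mm high. Origin: on the middle plane of the whole tab, at mid-length (78.5 mm from the turret's axis) and mid-height (42 mm above the worktop); x points outwards from the axis, z up
- pointer_spot (a point): fixed point of the base in line with the arrow, 42 mm from the turret's axis, 30 mm above the worktop: where the centre of the widest nose piece's foot must come
- widest_foot (a point): centre of the foot of the widest nose piece, 42 mm from the turret's axis, 30 mm above the worktop
- nose_widest: the widest of the four stepped steel nose pieces standing on the turret disc (fixed to it): 28 mm across its foot, 32 mm high. Origin: centre of its foot, on the disc's top face 30 mm above the worktop, 42 mm from the turret's axis
- nose_second: the second widest of the four stepped steel nose pieces standing on the turret disc (fixed to it): 21 mm across its foot, 28 mm high. Origin: centre of its foot, on the disc's top face 30 mm above the worktop, 42 mm from the turret's axis
- nose_third: the third widest of the four stepped steel nose pieces standing on the turret disc (fixed to it): 16 mm across its foot, 25 mm high. Origin: centre of its foot, on the disc's top face 30 mm above the worktop, 42 mm from the turret's axis
- nose_narrowest: the narrowest of the four stepped steel nose pieces standing on the turret disc (fixed to it): 11 mm across its foot, 22 mm high. Origin: centre of its foot, on the disc's top face 30 mm above the worktop, 42 mm from the turret's axis
- oil_bottle: loose yellow oil bottle with a red spout, 48 mm across, 92 mm high, near the turret. Origin: centre of its underside
- cup_steel: loose open steel cup, 59 mm across, 64 mm high, near the turret. Origin: centre of its underside
- carton: loose small closed carton, 65 x 70 x 55 mm, near the turret. Origin: centre of its underside

How it is judged (in metres and radians):
At the end, for the whole second after the job is handed in: The widest nose piece is in the click stop at the arrow (centre of its foot within 4 mm of the spot in line with the arrow), the turret is at rest, and bottle, cup and carton are within 20 mm of where they stood (horizontal distance between widest_foot and pointer_spot below 0.004 m and velocity of joint turret between -0.1 and 0.1 rad/s and distance of each of oil_bottle, cup_steel, carton from where it was at the start of the episode below 0.02 m); the robot touches nothing.
It fails at once if the tab is gripped (the fingers press on both its faces at once) (contact force between the fingers and tab_leaf_a above 1.5 N and contact force between the fingers and tab_leaf_b above 1.5 N).
It fails at once if a nose piece is pushed or gripped (over 2 N) (contact force between any of the fingers, the arm and nose_widest above 2 N or contact force between any of the fingers, the arm and nose_second above 2 N or contact force between any of the fingers, the arm and nose_third above 2 N or contact force between any of the fingers, the arm and nose_narrowest above 2 N).
It fails at once if the bottle, cup or carton is moved or lifted by more than 20 mm (distance of any of oil_bottle, cup_steel, carton from where it was at the start of the episode above 0.02 m).
It also fails if it takes over 64 s, if anything falls off the work surface, if the arm or the gripper's body presses on something with over 40 N, if the wrist force passes 120 N, or if a joint passes its speed limit or range.

ROBOT

A 7-joint arm with a two-finger parallel gripper is mounted at the origin on a cart in front of the work surface, level with it; the furniture and walls round the work are solid. World frame = base frame: x ahead of the robot, y to its left, z up, the work surface at z = 0. Lengths are in mm, angles in rad, forces in N, time in s.
With the tool pointing down it reaches from about 350 to 900 mm from the base axis. Payload 19.9 kg.
Tool frame: the origin (TCP) lies between the finger pads; the fingertips stand 17 mm ahead of it and the grasp point (between the pads) lies 2 mm behind it (env.nose_length is the distance from the TCP to the fingertips, in mm); z points along the fingers, y is the direction in which the jaws open and shut (so a half turn about z gives the same grasp; the last joint's range is limited). The gripper opens to 94 mm and grips with 3 to 60 N. Pads are 16 mm wide; open, the fingers measure 119 mm over their backs; the gripper's body (75 mm by 177 mm) begins 78 mm behind the grasp point.
Start: joints at [-1.159, 0.417, -0.01, 1.614, 0.005, 1.111, -0.053], TCP at [273.415, 562.001, 222.425] pointing down, gripper open.
Joint ranges: [-2.81, 2.81], [-0.39, 2.02], [-1.27, 1.25], [0.06, 2.57], [-1.19, 4.33], [0.19, 2], [-2.82, 2.82]. Speed limits (rad/s): [1.89, 1.89, 2.39, 2.39, 3.01, 3.01, 3.01].

INTERFACE

Orientations are given as a 3x3 rotation matrix whose columns are the frame's x, y, z axes.
In Python, from rig import env gives the robot as it stands.
- The arm moves only by the tool carry_out, never from a script. Its argument "commands" is a list that holds one entry, the list of rows, each a list of 7 numbers: the finger opening in cm, from 0 to 9.4, then the shift along the world's x, y, z in cm, then the turn, a rotation vector about the world's x, y, z in degrees. A call has 1 to 10 rows; each row is the pose to reach, as a shift and turn from the pose commanded when the call began; what a row does not reach only later rows make up. A row lasts 1/8 s, in which the tool goes at most 62.5 mm and 10.7 degrees, less where a joint would pass 70% of its speed; a pose out of reach is approached as far as the arm can. A call with a gripper value outside its range is refused whole. The fingers move at their own pace and stop on an object; "squeeze" is the grip in N (left out, the last holds). Time passes only in rows, so rows that repeat a pose let the fingers close. It gives the time, the measured TCP pose, the force and the opening at its end, in the units of the state.
- env.sense(): the state, without advancing time (a new reading comes with each control period).
- env.get_image(name): name is "scene" or "side" or "wrist"; returns (picture, depth): 420x560x3 uint8, red, green, blue; 420x560 float32, mm along the optical axis (not along the pixel's ray), 0 where there is no reading.
- env.calibration(name): a dict with "fovy" (degrees; the focal length in pixels is half the picture's height over the tangent of half this angle, whatever the lens; pixels are square), "cx", "cy" (the principal point, pixels), "R" (3x3) and "t" (3): a world point X has camera coordinates R X + t. Camera axes: x right, y down, z forward; pixel columns grow to the right and rows downward; lengths in mm; the calibration is good to about 2 mm. A picture is of the moment at which its call begins: read the wrist's pose just before it. calibration takes no time and is no camera call; for the wrist camera it gives the pose at the moment of the call.
- env.job_done(): hands the job in, once; it reports no verdict.
The state is a dict: "time": time; "q": joint angles; "qd": joint speeds; "joint_efforts": joint torques, N m; "tcp_pos": TCP position; "eef_rot": TCP orientation; "force": force on the tool from outside, world axes, zero at the start; "moment": the same for the moment, N m; "grip_width": finger opening in mm.
Only numpy, scipy, OpenCV 4.12 (cv2) and the standard library are available. Lean on these libraries where they do the work, as an engineer would, in place of code of your own. Each camera call takes 0.05 s, during which the arm holds its last target. There are 200 camera calls.

## Working session

There is one attempt and no reset: what is moved stays moved. The work goes in short steps, Python scripts to look and compute and a tool call to move; the robot and the scene stay as the last step left them, time stands still between calls to the robot, and variables do not carry over. Pictures are saved under pics/ and viewed, about 8 in all and at most 12, crops included, and the job is handed in when it is done.

Besides the shell and the picture viewer there is one more tool, called after "Call:" as name(argument=value, ...), one argument or row to a line, values as JSON. carry_out: Moves the arm, as the interface text tells. Its arguments: {"type":"object","properties":{"commands":{"type":"array","items":{"type":"array","items":{"type":"array","items":{"type":"number"}}}},"squeeze":{"type":"number"}},"required":["commands"]}

```bash
ls; mkdir -p pics; cat > h.py <<'E'
import numpy as np, cv2
from rig import env
def f(c): return 210/np.tan(np.radians(c["fovy"])/2)
def cloud(c,d):
    v,u=np.mgrid[:420,:560]; k=f(c)
    P=np.stack([(u-c["cx"])/k*d,(v-c["cy"])/k*d,d],-1)
    return (P-c["t"])@c["R"]
def ray(c,u,v,z):
    k=f(c); R=np.array(c["R"]); o=-R.T@c["t"]; w=R.T@np.array([(u-c["cx"])/k,(v-c["cy"])/k,1]); return o+w*(z-o[2])/w[2]
def proj(c,X):
    p=np.array(c["R"])@X+c["t"]; return c["cx"]+f(c)*p[0]/p[2], c["cy"]+f(c)*p[1]/p[2]
E
python3 - <<'E'
from h import *
for n in ["scene","side"]:
    c=env.calibration(n); im,d=env.get_image(n)
    np.savez(f"pics/{n}0.npz",im=im,d=d)
    cv2.imwrite(f"pics/{n}0.png",im[...,::-1]); print(n,{k:np.round(v,2).tolist() for k,v in c.items()}, (d==0).mean())
s=env.sense(); print(s["tcp_pos"],s["eef_rot"],s["time"])
E
```

```text
pics
scene {'fovy': 43.27, 'cx': 280.33, 'cy': 204.31, 'R': [[0.75, -0.66, -0.02], [-0.31, -0.32, -0.9], [0.59, 0.67, -0.45]], 't': [-436.12, 190.16, 1013.09]} 0.0855952380952381
side {'fovy': 48.41, 'cx': 280.68, 'cy': 214.74, 'R': [[-1.0, 0.03, 0.01], [0.01, 0.57, -0.82], [-0.03, -0.82, -0.57]], 't': [536.96, 86.42, 1060.33]} 0.015076530612244898
[273.29159433 561.73148091 221.8904891 ] [[-8.99240732e-01  4.37453942e-01 -3.92173873e-04]
 [ 4.37454103e-01  8.99240107e-01 -1.06640903e-03]
 [-1.13846361e-04 -1.13051651e-03 -9.99999354e-01]] 0.1
```

View pics/scene0.png

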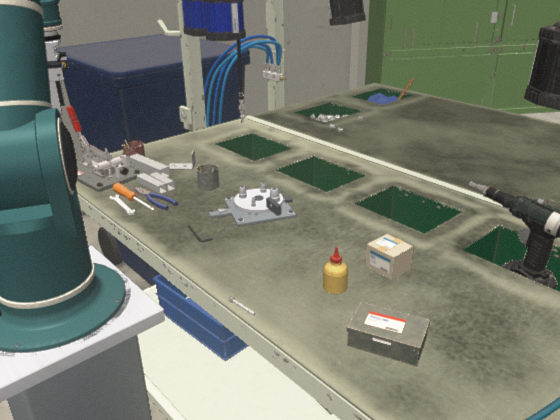

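View pics/side0.png

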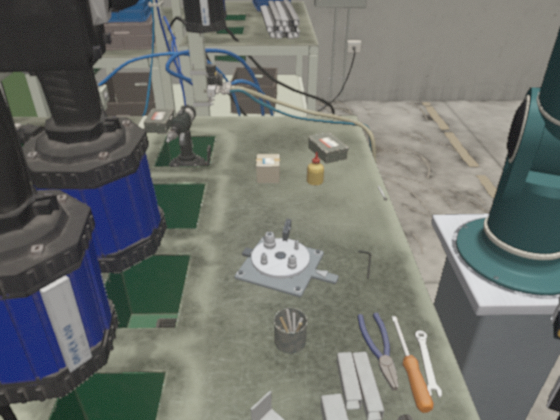

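The side view shows the turret at about (280,258), its arrow tongue to the right at (325,275), the tab near (288,230), the cup at (291,330), the bottle at (316,172) and the carton at (268,167). Next I measure it.

```bash
python3 - <<'E'
from h import *
out=[]
for n,b in [("side",(215,205,135,100)),("scene",(200,170,110,65))]:
    z=np.load(f"pics/{n}0.npz"); im=z["im"];c=env.calibration(n)
    x,y,w,h=b
    hsv=cv2.cvtColor(im,cv2.COLOR_RGB2HSV)
    m=((hsv[...,2]>195)&(hsv[...,1]<40)).astype(np.uint8); mm=np.zeros_like(m); mm[y:y+h,x:x+w]=m[y:y+h,x:x+w]
    cs,_=cv2.findContours(mm,cv2.RETR_EXTERNAL,cv2.CHAIN_APPROX_NONE); k=max(cs,key=cv2.contourArea)
    P=np.array([ray(c,u,v,30)[:2] for u,v in k[:,0]],np.float32)
    print(n,cv2.boundingRect(k),cv2.minEnclosingCircle(P),cv2.fitEllipse(P))
    pc=cloud(c,z["d"]); 
    for nm,(u,v) in ({"cup":(291,330),"bottle":(316,172),"carton":(268,167)} if n=="side" else {"cup":(207,177),"bottle":(335,272),"carton":(390,255)}).items(): print(nm,pc[v,u].round())
    cr=cv2.resize(im[y:y+h,x:x+w],(800,int(800*h/w)) if n=="side" else None,fx=7,fy=7,interpolation=cv2.INTER_CUBIC)
    cv2.imwrite(f"pics/{n}c.png",cr[...,::-1])
E
```

```text
side (252, 239, 57, 36) ((539.9022827148438, 35.82510757446289), 61.27796936035156) ((539.4073486328125, 40.30602264404297), (111.16146850585938, 118.57743835449219), 88.49031066894531)
cup [525. 232.  18.]
bottle [ 433. -307.   42.]
carton [ 564. -319.   51.]
scene (234, 189, 36, 21) ((541.797119140625, 38.484806060791016), 62.61430358886719) ((532.2677612304688, 43.8328971862793), (88.96348571777344, 122.2603530883789), 134.59825134277344)
cup [510. 217.  43.]
bottle [ 417. -345.   52.]
carton [ 536. -381.   56.]
```

View pics/sidec.png

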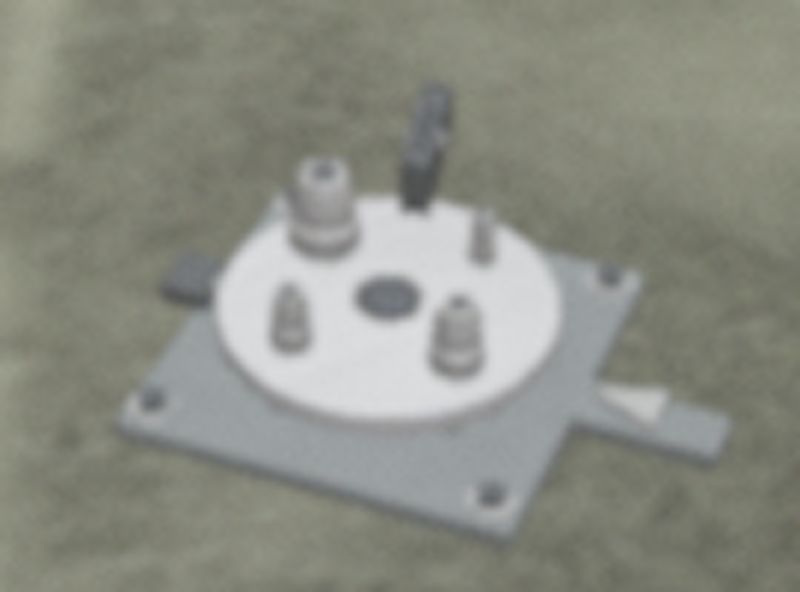

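Side crop (scale 5.93): the widest nose has its foot at about (325,238), the second at (457,362), the third at (291,343) and the narrowest at (482,258). The hub is at (388,298), the tab runs from (418,200) to (437,90), the arrow tip is near (597,388) and the tongue end near (722,440).

```bash
python3 - <<'E'
from h import *
c=env.calibration("side"); s=800/135
g=lambda u,v,z: ray(c,215+u/s-.5,205+v/s-.5,z)[:2]
for n,a in dict(hub=(388,298,36),w=(325,238,30),s=(457,362,30),t=(291,343,30),nn=(482,258,30),tip=(597,388,14),tong=(722,440,10),tabin=(420,160,55),tabout=(437,90,55),house=(185,275,20)).items():
    print(n,g(*a).round(1))
C=np.mean([g(325,238,30),g(457,362,30),g(291,343,30),g(482,258,30)],0);print("C",C)
ang=lambda p,q: np.arctan2(*(p-q)[::-1])
print("arrow",ang(g(722,440,10),g(185,275,20)),ang(g(722,440,10),C))
print("w",ang(g(325,238,30),C),ang(g(325,238,30),g(457,362,30)), "tab",ang(g(437,90,55),C))
E
```

```text
hub [540.   40.2]
w [562.3  -2.7]
s [516.4  68.7]
t [574.8  57.2]
nn [504.5  10.4]
tip [466.   65.2]
tong [423.9  89. ]
tabin [526.7 -17. ]
tabout [518.5 -62.2]
house [614.4   5.8]
C [539.47666026  33.40582314]
arrow 2.7297514536463803 2.6931371188278908
w -1.0067902957180042 -0.999072046308045 tab -1.786462837882713
```

```bash
python3 - <<'E'
from h import *
for n in ["side","scene"]:
    z=np.load(f"pics/{n}0.npz"); c=env.calibration(n); p=cloud(c,z["d"])[z["d"]>0]
    a=p[(abs(p[:,0]-517)<45)&(abs(p[:,1]-230)<45)]; print(n,"cup top",np.percentile(a[:,2],[50,95,99.5]))
    b=p[(p[:,2]>90)&(p[:,2]<450)&(p[:,0]>200)&(p[:,0]<800)&(p[:,1]>-250)&(p[:,1]<500)]
    print(len(b), b.min(0).round() if len(b) else "", b.max(0).round() if len(b) else "")
    k=(p[:,2]>30)&(abs(p[:,0]-517)<60)&(abs(p[:,1]-230)<60); print(p[k].mean(0).round(),p[k].min(0).round(),p[k].max(0).round())
E
```

```text
side cup top [17.64898405 54.26599687 58.56851104]
5794 [266. 378. 303.] [784. 500. 450.]
[527. 242.  44.] [499. 211.  30.] [556. 272.  66.]
scene cup top [ 4.02888523 55.25264692 62.24776701]
1630 [236. 340. 237.] [783. 500. 450.]
[524. 236.  47.] [496. 206.  30.] [559. 272.  66.]
```

Call:
carry_out(
  commands=[
    [[0,3,-6,0,0,0,0],[0,6,-12,0,0,0,0],[0,8,-18,0,0,0,0],[0,10,-24,0,0,0,0],[0,13,-29,0,0,0,0],[0,15,-34,0,0,0,0],[0,17,-39,0,0,0,0],[0,19,-44,0,0,0,0],[0,21,-49,0,0,0,0],[0,23,-54,0,0,0,0]],
  ],
)

```text
time: 1.35
tcp_pos: [503.7, 20.3, 222.4]
eef_rot: [[-0.899, 0.437, -0.0], [0.437, 0.899, -0.0], [0.0, -0.0, -1.0]]
force: [0.8, -0.5, 0.4]
grip_width: 0.8
```

```bash
python3 - <<'E'
from h import *
c=env.calibration("wrist"); im,d=env.get_image("wrist"); np.savez("pics/w1.npz",im=im,d=d,**{k:np.array(v) for k,v in c.items()})
print(env.sense()["tcp_pos"])
for X in [(540,38.5,30),(423,88,10),(518,-62,55)]: print(proj(c,np.array(X)))
cv2.imwrite("pics/w1.png",im[...,::-1])
E
```

```text
[505.34131391  13.64595311 222.60955517]
(np.float64(303.6713932640596), np.float64(215.59194202397498))
(np.float64(298.9645967985039), np.float64(103.33370867563022))
(np.float64(216.1199083304911), np.float64(242.30544823416668))
```

View pics/w1.png

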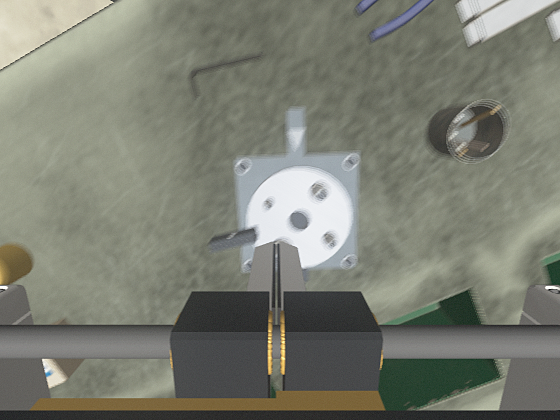

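The wrist view shows the hub at (299,220), disc edges x 244–354, the tongue end at (295,108), the arrow tip near (295,152), and the tab from (210,243) to (257,235). The cup is at (475,131).

```bash
python3 - <<'E'
from h import *
z=np.load("pics/w1.npz"); c={k:z[k] for k in ["cx","cy","fovy","R","t"]}
g=lambda u,v,h: ray(c,u,v,h)[:2]
C=g(299,220,36); a=lambda p:np.arctan2(*(p-C)[::-1])
bolts=[g(242,166,16),g(351,161,16),g(348,262,16)]; print("bolt mid",(bolts[0]+bolts[2])/2)
T=g(295,108,10); tb=g(210,243,55); ti=g(257,236,55)
print(C,"arrow",a(T),a(g(295,152,14)),"tab",a(tb),a((tb+ti)/2),tb,"cup",g(475,131,60),"second",a(g(319,191,50)))
C=np.array([540,38.5]); yaw=2.72-np.pi
E
```

```text
bolt mid [541.17218403  30.57664849]
[540.70612188  31.62772215] arrow 2.730395916254873 2.7494922818987306 tab -1.8151099897569172 -1.7969120075359055 [515.72122848 -68.59505912] cup [525.96985675 231.64758445] second 2.193964170803887
```

```bash
cat > wp.py <<'E'
import numpy as np
C=np.array([540.5,36.5]); R=np.array([[-.899,.437],[.437,.899]])
def pos(a,clear=0,r=88):
    u=np.array([np.cos(a),np.sin(a)]); t=np.array([-u[1],u[0]])
    h=np.abs(R.T@t)@[8,12.5]
    return C+r*u+(6+h+clear)*t
def call(A,p0,clear=0):
    P=[np.round((pos(a,clear)-p0)/10,1) for a in A]
    print([x.tolist() for x in P]); return p0+10*P[-1]
E
python3 - <<'E'
from h import *; from wp import *
print(env.sense()["tcp_pos"])
p=np.array([503.4,22.]); p=call([-1.795],p,22); print(p)
A=np.arange(-1.795-.03,-4.333+.27,-.07); A=np.append(A,-4.333+.27); print(len(A),A[-1])
for i in range(0,len(A),10): p=call(A[i:i+10],p); print(p)
E
```

```text
[505.34131391  13.64595311 222.60955517]
[[5.5, -8.0]]
[558.4 -58. ]
33 -4.063000000000001
[[-2.4, 0.5], [-3.1, 0.6], [-3.8, 0.8], [-4.5, 0.9], [-5.0, 1.1], [-5.5, 1.3], [-6.0, 1.5], [-6.5, 1.8], [-7.0, 2.1], [-7.4, 2.4]]
[484.4 -34. ]
[[-0.5, 0.4], [-0.9, 0.8], [-1.3, 1.2], [-1.7, 1.7], [-2.0, 2.2], [-2.3, 2.7], [-2.6, 3.3], [-2.9, 3.9], [-3.1, 4.5], [-3.2, 5.1]]
[452.4  17. ]
[[-0.1, 0.6], [-0.2, 1.3], [-0.2, 2.0], [-0.2, 2.6], [-0.1, 3.3], [0.0, 4.0], [0.2, 4.5], [0.4, 5.1], [0.6, 5.6], [0.8, 6.2]]
[460.4  79. ]
[[0.3, 0.5], [0.7, 1.0], [1.0, 1.5]]
[470.4  94. ]
```

Call:
carry_out(
  commands=[
    [[0,3,-4,0,0,0,0],[0,5.5,-8,0,0,0,0],[0,5.5,-8,0,0,0,0],[0,5.5,-8,-4,0,0,0],[0,5.5,-8,-8,0,0,0],[0,5.5,-8,-8,0,0,0]],
  ],
)

```text
time: 2.15
tcp_pos: [556.6, -57.2, 140.4]
eef_rot: [[-0.899, 0.437, -0.005], [0.437, 0.899, -0.0], [0.004, -0.002, -1.0]]
force: [-0.7, -0.3, 1.1]
grip_width: 0.5
```

Call:
carry_out(
  commands=[
    [[0,0,0,-4,0,0,0],[0,0,0,-7,0,0,0],[0,0,0,-9,0,0,0],[0,0,0,-9,0,0,0]],
  ],
)

```text
time: 2.65
tcp_pos: [558.5, -57.6, 52.9]
eef_rot: [[-0.899, 0.437, -0.001], [0.437, 0.899, 0.0], [0.001, -0.0, -1.0]]
force: [-0.4, 0.1, 0.0]
grip_width: 0.2
```

```bash
python3 - <<'E'
from h import *
s=env.sense(); print(s["tcp_pos"],s["force"])
im,d=env.get_image("side"); cv2.imwrite("pics/s2.png",cv2.resize(im[170:300,200:360],None,fx=4.5,fy=4.5)[...,::-1])
E
```

```text
[558.45692435 -57.59777989  52.92132311] [-0.35391874  0.07708441  0.03254683]
```

View pics/s2.png

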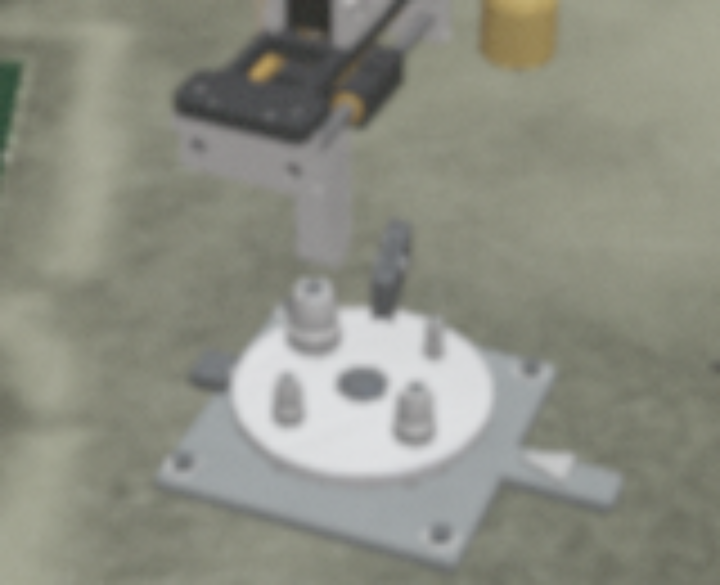

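The finger is at (322,220), just beside the tab at (390,270), with a wider plate above it. I'll check the plate's height against the 62 mm nose tops.

```bash
python3 - <<'E'
from h import *
c=env.calibration("side"); im,d=env.get_image("side"); p=cloud(c,d)
for (u,v) in [(322,255),(322,240),(322,220),(322,205),(322,190),(322,175),(200,165),(250,172),(185,135),(300,175),(340,160)]:
    print((u,v),p[int(170+v/4.5),int(200+u/4.5)].round(1))
E
```

```text
(322, 255) [558.1 -44.9  50.3]
(322, 240) [558.1 -46.2  57.7]
(322, 220) [558.  -44.2  72.8]
(322, 205) [557.9 -46.9  79. ]
(322, 190) [557.9 -45.2  88.2]
(322, 175) [557.8 -43.7  99.9]
(200, 165) [613.8   3.  136.6]
(250, 172) [590.8  16.7 140.5]
(185, 135) [619.5   1.1 150.2]
(300, 175) [568.3  23.7 144.8]
(340, 160) [548.9 -54.4 100.6]
```

The plate is the gripper body, at z ≥ 135, so it clears the noses. Now pushing.

Call:
carry_out(
  commands=[
    [[0,-1.2,0.2,0,0,0,0],[0,-2.4,0.5,0,0,0,0],[0,-3.1,0.6,0,0,0,0],[0,-3.8,0.8,0,0,0,0],[0,-4.5,0.9,0,0,0,0],[0,-5.0,1.1,0,0,0,0],[0,-5.5,1.3,0,0,0,0],[0,-6.0,1.5,0,0,0,0],[0,-6.5,1.8,0,0,0,0],[0,-7.0,2.1,0,0,0,0]],
  ],
)

```text
time: 4.0
tcp_pos: [488.1, -36.8, 52.4]
eef_rot: [[-0.899, 0.437, 0.0], [0.437, 0.899, -0.0], [-0.0, -0.0, -1.0]]
force: [1.0, 0.3, 0.3]
grip_width: 0.3
```

Call:
carry_out(
  commands=[
    [[0,-0.4,0.3,0,0,0,0],[0,-0.9,0.7,0,0,0,0],[0,-1.3,1.1,0,0,0,0],[0,-1.7,1.5,0,0,0,0],[0,-2.1,2.0,0,0,0,0],[0,-2.4,2.5,0,0,0,0],[0,-2.7,3.0,0,0,0,0],[0,-3.0,3.6,0,0,0,0],[0,-3.3,4.2,0,0,0,0],[0,-3.5,4.8,0,0,0,0]],
  ],
)

```text
time: 5.25
tcp_pos: [452.9, 11.6, 52.3]
eef_rot: [[-0.899, 0.437, -0.001], [0.437, 0.899, 0.0], [0.001, -0.0, -1.0]]
force: [0.0, 0.2, -1.1]
grip_width: 0.8
```

```bash
python3 - <<'E'
from h import *
s=env.sense(); print(s["tcp_pos"],s["force"])
im,d=env.get_image("side"); cv2.imwrite("pics/s3.png",cv2.resize(im[190:320,200:360],None,fx=4.5,fy=4.5)[...,::-1])
E
```

```text
[452.89925769  11.6384473   52.34791005] [ 0.042538    0.15477773 -1.1429346 ]
```

View pics/s3.png

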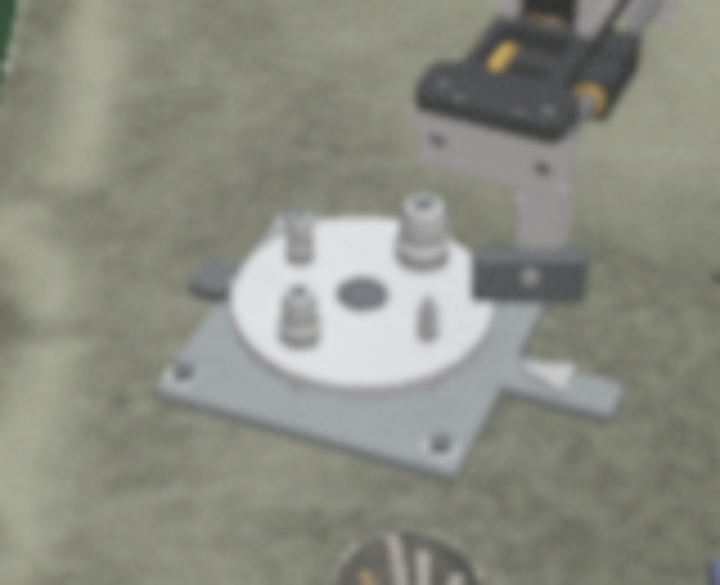

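The tab has swung round to (530,275), pointing toward −x, with the finger just behind it. I keep pushing.

Call:
carry_out(
  commands=[
    [[0,-0.1,0.6,0,0,0,0],[0,-0.2,1.2,0,0,0,0],[0,-0.3,1.9,0,0,0,0],[0,-0.3,2.6,0,0,0,0],[0,-0.3,3.2,0,0,0,0],[0,-0.2,3.9,0,0,0,0],[0,-0.1,4.6,0,0,0,0],[0,0.1,5.1,0,0,0,0],[0,0.3,5.7,0,0,0,0],[0,0.5,6.2,0,0,0,0]],
  ],
)

```text
time: 6.55
tcp_pos: [458.6, 73.4, 52.4]
eef_rot: [[-0.899, 0.437, -0.0], [0.437, 0.899, -0.0], [-0.0, -0.0, -1.0]]
force: [0.3, -1.7, -0.5]
grip_width: 0.2
```

```bash
python3 - <<'E'
from h import *; from wp import *
s=env.sense(); print(s["tcp_pos"],s["force"])
call(-4.333+np.arange(.36,-0.01,-.03),np.array([458.4,73.]))
im,d=env.get_image("side"); cv2.imwrite("pics/s4.png",cv2.resize(im[190:320,200:360],None,fx=4.5,fy=4.5)[...,::-1])
E
```

```text
[458.58332183  73.3656123   52.40325345] [ 0.25733224 -1.73560857 -0.53931474]
[[0.8, 1.5], [0.9, 1.7], [1.1, 1.9], [1.2, 2.1], [1.4, 2.3], [1.6, 2.5], [1.8, 2.7], [2.0, 2.9], [2.2, 3.1], [2.4, 3.3], [2.6, 3.4], [2.8, 3.6], [3.0, 3.8]]
```

View pics/s4.png

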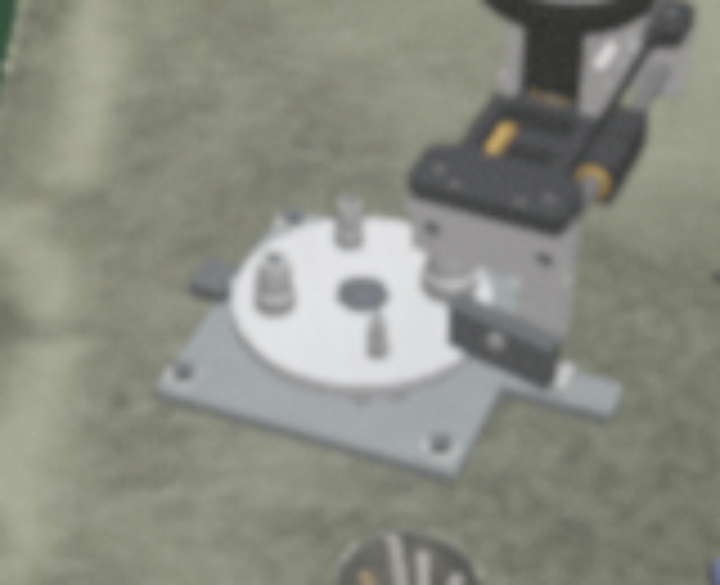

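Call:
carry_out(
  commands=[
    [[0,0.4,0.7,0,0,0,0],[0,0.8,1.5,0,0,0,0],[0,1.1,1.9,0,0,0,0],[0,1.4,2.3,0,0,0,0],[0,1.6,2.5,0,0,0,0],[0,1.8,2.7,0,0,0,0],[0,2.0,2.9,0,0,0,0],[0,2.2,3.1,0,0,0,0],[0,2.3,3.2,0,0,0,0],[0,2.3,3.2,0,0,0,0]],
  ],
)

```text
time: 7.85
tcp_pos: [481.6, 105.0, 52.5]
eef_rot: [[-0.899, 0.438, 0.0], [0.438, 0.899, -0.0], [-0.0, 0.0, -1.0]]
force: [-1.1, 0.3, 0.6]
grip_width: 0.3
```

```bash
python3 - <<'E'
from h import *
s=env.sense(); print(s["tcp_pos"],s["force"])
im,d=env.get_image("side"); cv2.imwrite("pics/s5.png",cv2.resize(im[190:320,200:360],None,fx=4.5,fy=4.5)[...,::-1])
E
```

```text
[481.55924089 104.9901537   52.45903026] [-1.06691017  0.28708157  0.57565143]
```

View pics/s5.png

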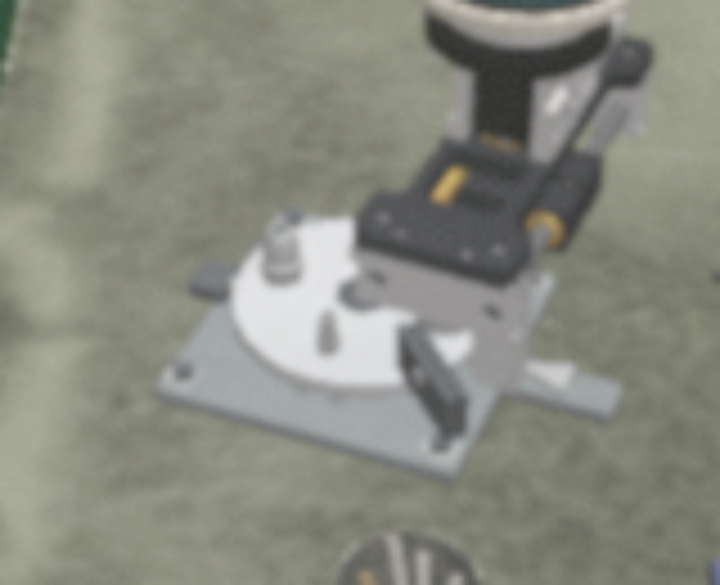

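The tab is now at (432,375), pointing at the corner bolt (the eighth-turn position), with the finger clear of it and almost no contact force. I back off and lift.

Call:
carry_out(
  commands=[
    [[0,-1.5,-0.6,0,0,0,0],[0,-3,-1.2,0,0,0,0],[0,-3,-1.2,3,0,0,0],[0,-3,-1.2,8,0,0,0],[0,-4,-5,12,0,0,0],[0,-6,-9,17,0,0,0],[0,-6,-14,17,0,0,0],[0,-6,-18,17,0,0,0],[0,-6,-18,17,0,0,0],[0,-6,-18,17,0,0,0]],
  ],
)

```text
time: 9.15
tcp_pos: [421.3, -74.4, 222.3]
eef_rot: [[-0.899, 0.437, -0.0], [0.437, 0.899, 0.0], [0.0, 0.0, -1.0]]
force: [0.4, -0.2, 0.2]
grip_width: 0.6
```

```bash
python3 - <<'E'
from h import *
s=env.sense(); print(s["tcp_pos"],s["force"],s["time"])
im,d=env.get_image("side"); cv2.imwrite("pics/s6.png",cv2.resize(im[205:305,215:350],None,fx=800/135,fy=800/135,interpolation=cv2.INTER_CUBIC)[...,::-1])
z=np.load("pics/side0.npz")["im"].astype(int)
for n,(a,b,e,g) in dict(carton=(150,195,245,290),bottle=(150,190,300,332),cup=(305,355,268,315)).items(): print(n,np.abs(z-im)[a:b,e:g].mean())
E
```

```text
[421.27474966 -74.38847164 222.31512959] [ 0.4016449  -0.24173408  0.22773595] 9.15
carton 1.9308641975308642
bottle 2.2421875
cup 1.8947517730496455
```

View pics/s6.png

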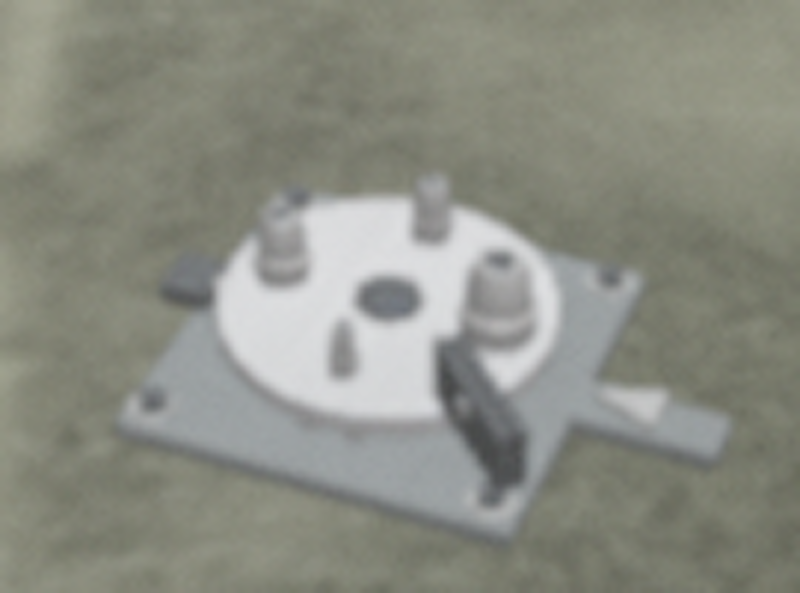

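The widest nose is at (498,328), with its foot toward the arrow, and the second is opposite at (282,273). Checking numerically:

```bash
python3 - <<'E'
from h import *
c=env.calibration("side"); s=800/135
g=lambda u,v,z: ray(c,215+u/s-.5,205+v/s-.5,z)[:2]
ang=lambda p,q: np.arctan2(*(p-q)[::-1])
w,s2,t,n=g(499,328,30),g(282,272,30),g(432,230,30),g(343,370,30)
print("noses",ang(w,s2),ang(t,n)+np.pi/2,"arrow",ang(g(722,440,10),g(185,275,20)),"plate edge",ang(g(515,538,10),g(120,432,10)))
print("tab",ang(g(507,440,55),g(455,350,55))+np.pi/4)
E
```

```text
noses 2.7361012077144786 -0.40959181147001167 arrow 2.7297514536463803 plate edge 2.7531617788725944
tab 2.674089791088353
```

```bash
python3 -c "
from rig import env
print(env.job_done())"
```

```text
the job is handed in; nothing more can be done
None
```

I pushed the tab clockwise about 2.5 rad with the closed fingertips, until the widest nose piece clicked in at the arrow. I then backed the hand off, lifted it clear and handed the job in at about 9 s.

- **Alignment:** in the last side view, the two lines through opposite noses put the widest nose at 2.736 and 2.732 rad. The arrow measured 2.730 rad and the base plate edge 2.753 rad. Those differences of about 0.02 rad or less come to under 1 mm at the nose foot.
- **A check that disagreed:** a rough reading from the tab's top edge gave 2.67 rad. I put this down to the tab being short and blurred in the picture. Even taken at face value it is about 0.06 rad off, within the 0.13 rad from which the click stop draws in.
- **Loose objects:** the picture areas with the bottle, cup and carton showed only noise-level change from the start.
- **Contact:** force readings were under 2 N after each push and about 0.5 N, sensor noise, once the hand was clear. I did not log the force during the pushes.

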